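# Unbolt the phone charging chest and prop its lid on the struts

## Task

Open the phone charging chest on the bench: lift the bolt's handle over the lug, draw the bolt all the way back to its stop and let the handle drop flat again. Then raise the lid by its pull until the gas struts carry it fully open, and let go, leaving everything else on the bench where it lies.

Things in the scene. Friction and masses are not known exactly. Their poses are not given: they have to be found in the camera images.
- chest: Grey steel charging chest, fixed on the bench, 200 deep (x) x 400 wide (y) x 127 high with its lid shut. Origin: centre of its underside. Its x axis runs from its front (robot side, x = -100) to its back, y to the left as the robot sees it, z up; its yaw varies. Bolt on the right half of the front, lid pull on the left half. Gas strut on each side.
- lug (a point): Middle of the lug's top, 78 above the bench: a steel block 14 wide (y), 16 deep (x), 14 high, on a gate shelf below the bolt's handle (shelf 64 high, y -144 to -48 in the chest's frame, reaching forward to x = -166). The lug is at x = -158, y = -88. Farther forward than the shelf there is only open bench below the handle.
- lid_eye (a point): Steel eye of the lid, at x = -118, y = +15, height 70 in the chest's frame when shut. The bolt, a 12 mm round rod lying along y at the same x and height in two guide blocks, passes through it and so holds the lid down.
- bolt (a joint): Travel of the bolt along the chest's -y (to the right as the robot sees it), m: 0 shut, 0.060 at its stop, fully drawn. It stays where it is left; friction about 1 N. The lug stops it after about 11 mm unless the handle is held up (0.42 rad or more) until the bolt has gone 36 mm.
- bolt_handle (a joint): Angle of the bolt's handle about the rod, rad: 0 lying level (pointing to the chest's -x, resting), grows as its free end is lifted, at most 1.2. It falls back by its own weight when let go.
- bolt_grip (a point): Centre of the aluminium round grip at the handle's free end: 18 diameter, 56 long along the handle, 80 in front of the rod's axis (x = -198, y = -65 minus the travel, height 70 in the chest's frame when level). To clear the lug it must rise at least 33 mm, on an arc about the rod.
- lid (a joint): Opening angle of the lid about its hinge at the back, rad: 0 shut, 1.25 fully open. About 4 to 6 N upward at the pull starts it; below about 0.6 to 0.75 rad (balance point) it sinks shut when let go, above it the two gas struts raise it by themselves to 1.25 and hold it.
- lid_pull (a point): Centre of the lid's solid aluminium pull: sticks out 60 mm forward of the lid's front (this point is 34 mm from the lid's front face, 26 mm from the free end), 28 mm wide along y, 16 mm thick, free underneath. With the lid shut it lies at x = -140, y = +100, height 114 in the chest's frame; it turns with the lid, 240 mm in front of the hinge.
- hinge_mid (a point): Middle of the lid's hinge axis, which runs along the chest's y: at x = +100, height 104 in the chest's frame.
- phone: Bystander: loose phone lying flat in front of the chest's left half, 155 x 75 x 9. Origin: centre of its underside.
- carton_base: Bystander: open white phone carton, 110 x 180 x 38, right of the chest. Origin: centre of its underside.
- tape_roll: Bystander: roll of packing tape lying flat, 104 diameter, 45 high, in front of the chest's right end. Origin: centre of its underside.
- charger: Bystander: white charger block, 55 x 65 x 30, left of the chest. Origin: centre of its underside.
- carton_lid: Bystander: open white carton tray, 115 x 185 x 30, on the left of the bench. Origin: centre of its underside.
- phone_box: Bystander: shut white phone box, 100 x 170 x 50, on the left of the bench, farther back. Origin: centre of its underside.
- screwdriver: Bystander: screwdriver lying on the right of the bench, 190 long. Origin: near its middle.

How it is judged:
On the way, in this order (a step that is already met when the one before it is completed fails the run):
1. the bolt is drawn back to its stop (at least 53 of 60 mm) and its handle lies down again (under 0.12 rad), the lid still shut (value of joint bolt above 0.053 m and value of joint bolt_handle below 0.12 rad and value of joint lid below 0.08 rad), for 0.2 s.
2. the lid is raised past its balance point (0.85 rad) (value of joint lid above 0.85 rad), for 0.1 s.
At the end, for the whole second after the job is handed in: The lid stands open on its struts (above 1.15 rad of 1.25) and at rest, the bolt is drawn to its stop (at least 53 of 60 mm) with its handle lying down (under 0.12 rad); the robot touches nothing and no bystander has moved more than 30 mm (value of joint lid above 1.15 rad and velocity of joint lid below 0.1 rad/s and value of joint bolt above 0.053 m and value of joint bolt_handle below 0.12 rad).
It fails at once if a bystander is shifted by more than 30 mm (distance of any of phone, carton_base, tape_roll, charger, carton_lid, phone_box, screwdriver from where it was at the start of the episode above 0.03 m).
It fails at once if the bolt is forced past the lug with its handle not lifted (value of joint bolt between 0.016 and 0.033 m and value of joint bolt_handle below 0.2 rad).
It also fails if it takes over 54 s, if anything falls off the work surface, if the arm or the gripper's body presses on something with over 40 N, if the wrist force passes 120 N, or if a joint passes its speed limit or range.

## Robot

A 6-joint arm with a two-finger parallel gripper is mounted at the origin on the work surface. World frame = base frame: x ahead of the robot, y to its left, z up, the work surface at z = 0. Lengths are in m, angles in rad, forces in N, time in s.
With the tool pointing down it reaches from about 0.275 to 1 m from the base axis. Payload 8.4 kg.
Tool frame: the origin (TCP) lies on the centre line of the jaws, within the pads' length; the fingertips stand 17 mm ahead of it and the grasp point (between the pads) lies 2 mm behind it (bot.tcp_to_tips is the y of the fingertips in the tool frame, in m); y points along the fingers, z is the direction in which the jaws open and shut, and the axes are right-handed (so a half turn about y gives the same grasp; the last joint's range is limited). The gripper opens to 85 mm and grips with 20 to 120 N. Pads are 22 mm wide; open, the fingers measure 114 mm over their backs; the gripper's body (76 mm by 85 mm) begins 54 mm behind the grasp point. The pads swing forward as they close: fully open they stand 13 mm farther back than shut.
Start: joints at [-1.314, 0.353, 1.633, -0, 1.155, -0.002], TCP at [0.16, -0.604, 0.248] pointing down, gripper open.
Joint ranges: [-2.63, 2.63], [-0.92, 2.1], [0.06, 2.66], [-1.3, 4.44], [0, 2.69], [-3.02, 3.02]. Speed limits (rad/s): [2.22, 2.22, 2.79, 3.14, 3.14, 3.14].

## Interface

Orientations are given as a unit quaternion [x, y, z, w].
In Python, from workcell import bot, hand, kinematics, get_obs, vision, hand_in gives the robot as it stands. The module is installed in compiled form; this text tells all that it offers. Calls block until the motion is done:
- bot.reach(position, orientation): joint-space move of the TCP to a pose.
- bot.servo_line(position, ori=None, velocity=0.15): straight line of the TCP; ori=None keeps the orientation; velocity is the mean speed in m/s.
- bot.goto_joints(angles): joint-space move.
- hand.move_gripper(opening, strength=None): finger opening in m; strength is the grip in N (None keeps the last); returns when the fingers have stopped.
- bot.dwell(seconds).
- kinematics.solve_ik(position, orientation): joint angles nearest the present ones, or None.
- get_obs(): the state.
- vision.read_camera(name): name is "side" or "top" or "wrist"; returns a dict with "frame" (420x560x3 uint8, red, green, blue), "intrinsics" (3x3 intrinsics, pixels), "dist" ([k1, k2, p1, p2, k3] as OpenCV has them; the pictures are not rectified), "view" (4x4, takes a point from world to camera coordinates). Camera axes: x right, y down, z forward; pixel columns grow to the right and rows downward; lengths in m; the calibration is good to about 2 mm. A picture is of the moment at which its call begins. There is no depth.
A pose or a line that the arm cannot do raises bot.IKError and nothing moves.
- hand_in(): hands the job in, once; it reports no verdict.
The state is a dict: "time_s": time; "joint_pos": joint angles; "joint_vel": joint speeds; "joint_efforts": joint torques, N m; "position": TCP position; "orientation": TCP orientation; "wrist_force": force on the tool from outside, world axes, zero at the start; "ft_torque": the same for the moment, N m; "gripper_width": finger opening in m.
Only numpy, scipy, OpenCV 4.12 (cv2) and the standard library are available. Lean on these libraries where they do the work, as an engineer would, in place of code of your own. Each camera call takes 0.05 s, during which the arm holds its last target.

## Working session

There is one attempt and no reset: what is moved stays moved. The work goes in short steps, each a Python script; the robot and the scene stay as the last script left them, time stands still between calls to the robot, and variables do not carry over. Pictures are saved under pics/ and viewed, and the job is handed in when it is done.

```bash
mkdir -p pics
python3 - <<'E'
from workcell import bot, hand, kinematics, get_obs, vision
import cv2,numpy as np,pickle
d={}
for n in ["side","top","wrist"]:
    r=vision.read_camera(n); d[n]=r
    cv2.imwrite(f"pics/{n}0.png",cv2.cvtColor(np.array(r["frame"]),cv2.COLOR_RGB2BGR))
    V=np.array(r["view"]); print(n,np.round(-V[:3,:3].T@V[:3,3],3), np.round(V[2,:3],2),np.round(r["intrinsics"],1).tolist(),r["dist"])
pickle.dump(d,open("d0.pkl","wb"))
o=get_obs();print(o)
E
ls
```

```text
side [ 0.471 -1.368  1.215] [ 0.07  0.77 -0.63] [[504.2, 0.0, 274.5], [0.0, 504.2, 206.0], [0.0, 0.0, 1.0]] [-0.11646946  0.          0.          0.          0.        ]
top [ 0.481 -0.019  1.817] [ 0.07  0.02 -1.  ] [[545.7, 0.0, 278.6], [0.0, 545.7, 214.1], [0.0, 0.0, 1.0]] [5.93489601e-05 0.00000000e+00 0.00000000e+00 0.00000000e+00
 0.00000000e+00]
wrist [ 0.241 -0.582  0.372] [-0.32 -0.08 -0.95] [[330.3, 0.0, 275.8], [0.0, 330.3, 209.9], [0.0, 0.0, 1.0]] [-0.05979924  0.          0.          0.          0.        ]
{'time_s': 0.15, 'joint_pos': array([-1.31442904e+00,  3.53496943e-01,  1.63394190e+00,  2.52356182e-06,
        1.15521076e+00, -2.39335144e-03]), 'joint_vel': array([ 1.77990966e-03, -1.49682519e-03, -1.70913528e-03, -4.78332361e-04,
        3.16592274e-05, -4.45325675e-04]), 'joint_efforts': array([-1.38936855e-03, -6.05635858e+01, -3.42336595e+01, -9.41694134e-05,
        6.11289011e-03,  3.79108678e-05]), 'position': array([ 0.15984577, -0.60386449,  0.24773837]), 'orientation': array([-0.09127683,  0.70156754, -0.70082597,  0.09118379]), 'wrist_force': array([0.32929725, 0.42433415, 0.05469785]), 'ft_torque': array([ 0.02779739, -0.0470182 ,  0.04403783]), 'gripper_width': 0.08539968959106341}
d0.pkl
pics
```

View pics/top0.png

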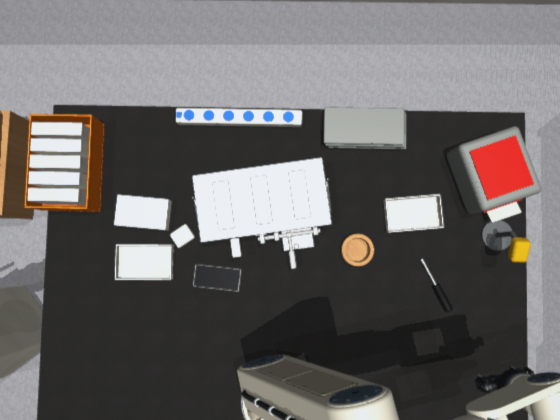

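View pics/side0.png

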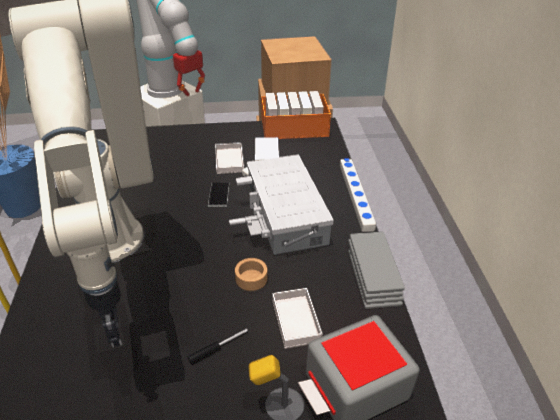

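The top view shows the chest lid at about (193–331, 158–241), the bolt handle end at (293,265) and the lid pull at (236,250). The phone is at (217,277) and the tape roll at (358,250).

```bash
cat > h.py <<'E'
import numpy as np,cv2
def ray(r,uv):
    uv=np.array(uv,float).reshape(-1,1,2)
    p=cv2.undistortPoints(uv,np.array(r["intrinsics"]),np.array(r["dist"])).reshape(-1,2)
    V=np.array(r["view"]);R=V[:3,:3];c=-R.T@V[:3,3]
    return c,np.c_[p,np.ones(len(p))]@R
def onz(r,uv,z):
    c,d=ray(r,uv); return c+d*((z-c[2])/d[:,2])[:,None]
def tri(rs,uvs):
    A=np.zeros((3,3));b=np.zeros(3)
    for r,uv in zip(rs,uvs):
        c,d=ray(r,uv);d=d[0]/np.linalg.norm(d[0]);P=np.eye(3)-np.outer(d,d);A+=P;b+=P@c
    return np.linalg.solve(A,b)
def proj(r,P):
    V=np.array(r["view"]);rv=cv2.Rodrigues(V[:3,:3])[0]
    return cv2.projectPoints(np.array(P,float).reshape(-1,1,3),rv,V[:3,3],np.array(r["intrinsics"]),np.array(r["dist"]))[0].reshape(-1,2)
E
python3 - <<'E'
import pickle,cv2,numpy as np
from h import *
d=pickle.load(open("d0.pkl","rb"));t=d["top"];im=cv2.cvtColor(np.array(t["frame"]),cv2.COLOR_RGB2BGR)
g=cv2.cvtColor(im,cv2.COLOR_BGR2GRAY)
m=(g>120).astype(np.uint8); m[:150]=0;m[290:]=0;m[:,:180]=0;m[:,345:]=0
mo=cv2.morphologyEx(m,cv2.MORPH_OPEN,np.ones((25,25)))
c=max(cv2.findContours(mo,0,2)[0],key=cv2.contourArea);r=cv2.minAreaRect(c);b=cv2.boxPoints(r);print(r)
W=onz(t,b,.127);print(W.round(4));print([np.linalg.norm(W[i]-W[(i+1)%4]).round(4) for i in range(4)],W.mean(0))
cv2.imwrite("pics/topz.png",cv2.resize(im[150:290,185:345],None,fx=5,fy=5,interpolation=cv2.INTER_CUBIC)[:600,:800])
s=d["side"];im=cv2.cvtColor(np.array(s["frame"]),cv2.COLOR_RGB2BGR)
cv2.imwrite("pics/sidez.png",cv2.resize(im[145:260,200:345],None,fx=5,fy=5,interpolation=cv2.INTER_CUBIC))
E
```

```text
((261.5, 204.0), (86.0, 133.0), 90.0)
[[ 0.7657  0.2801  0.127 ]
 [ 0.7743 -0.1364  0.127 ]
 [ 0.5062 -0.141   0.127 ]
 [ 0.4966  0.2707  0.127 ]]
[np.float64(0.4166), np.float64(0.2681), np.float64(0.4118), np.float64(0.2693)] [0.63572698 0.06833695 0.127     ]
```

View pics/topz.png

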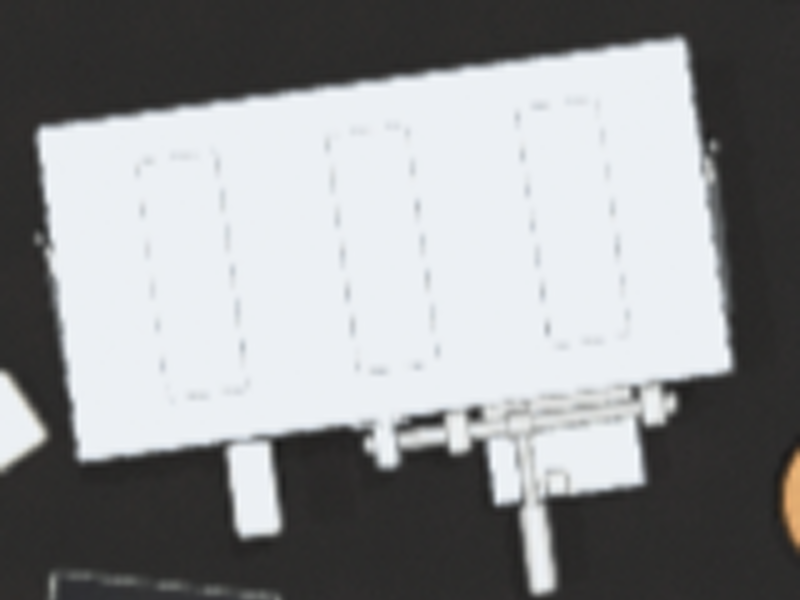

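View pics/sidez.png

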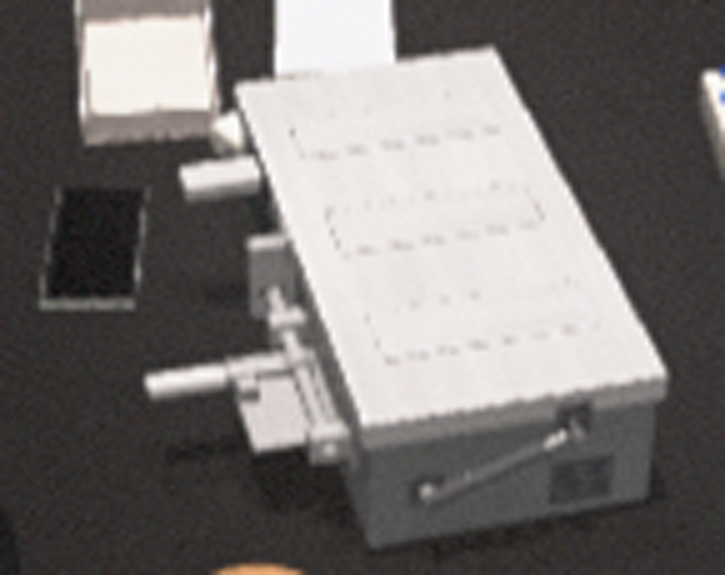

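Run:
```python
import pickle
from h import *
d=pickle.load(open("d0.pkl","rb"));t=d["top"];s=d["side"]
f=lambda p:(np.array(p,float)+.5)/5-.5+[185,150]
px=[(38,128),(685,38),(732,370),(80,460)]
W=onz(t,f(px),.127);print(W.round(4),[np.linalg.norm(W[i]-W[(i+1)%4]).round(4) for i in range(4)])
loc=np.array([(100,200),(100,-200),(-100,-200),(-100,200)])/1e3
# extra: lug, grip end, pull centreline end, each at own height
ex=[((557,482),.078,(-.158,-.088)),((541,592),.070,(-.226,-.065)),((259,538),.114,(-.166,.1))]
P=np.vstack([W]+[onz(t,f([e[0]]),e[1]) for e in ex])[:,:2]; L=np.vstack([loc]+[e[2] for e in ex])
def fit(L,P):
    a=(L-L.mean(0));b=P-P.mean(0);H=a.T@b
    th=np.arctan2(H[0,1]-H[1,0],H[0,0]+H[1,1]);R=np.array([[np.cos(th),-np.sin(th)],[np.sin(th),np.cos(th)]])
    o=P.mean(0)-R@L.mean(0);return th,o,(P-(L@R.T+o))
for n in (4,7):
    th,o,r=fit(L[:n],P[:n]);print(th,o,(r*1e3).round(1).tolist())
R=np.array([[np.cos(th),-np.sin(th)],[np.sin(th),np.cos(th)]])
pt=lambda x,y,z:np.r_[R@[x,y]+o,z]
q=[pt(-.226,-.065,.07),pt(-.166,.1,.114),pt(-.158,-.088,.078),pt(-.1,-.2,.127),pt(.1,-.2,.127)]
print((proj(s,q)).round(1)-[200,145]);print(((proj(s,q)-[200,145]+.5)*5-.5).round())
np.savez("pose.npz",th=th,o=o)
print(onz(t,[[217,277],[358,250],[350,250]],.0),onz(t,[[358,250]],.045))
```

```text
[[ 0.7207  0.2873  0.127 ]
 [ 0.7859 -0.1162  0.127 ]
 [ 0.5788 -0.149   0.127 ]
 [ 0.5137  0.2538  0.127 ]] [np.float64(0.4088), np.float64(0.2097), np.float64(0.4081), np.float64(0.2097)]
0.15986952367730473 [0.64977348 0.06896767] [[4.0, 5.0], [5.6, -3.7], [-4.1, -4.6], [-5.5, 3.3]]
0.16166756951093245 [0.64955104 0.06885872] [[4.6, 5.0], [5.5, -3.8], [-4.3, -4.4], [-4.9, 3.7], [-0.0, 0.6], [0.7, -2.6], [-1.6, 1.6]]
[[ 28.5  76.6]
 [ 35.7  36.7]
 [ 49.   75.9]
 [ 73.3  83.3]
 [131.4  73.4]]
[[145. 385.]
 [181. 185.]
 [247. 381.]
 [369. 419.]
 [659. 369.]]
[[ 0.40013824  0.21580533  0.        ]
 [ 0.50051457 -0.24957821  0.        ]
 [ 0.49989164 -0.22312695  0.        ]] [[ 0.50004181 -0.24387172  0.045     ]]
```

```bash
cat > g.py <<'E'
from h import *
from workcell import bot, hand, kinematics, get_obs, vision
from scipy.spatial.transform import Rotation as Ro
p=np.load("pose.npz");th=float(p["th"]);o=p["o"];R3=Ro.from_euler("z",th).as_matrix()
W=lambda v:R3@np.array(v,float)+np.r_[o,0]
L=lambda v:R3.T@(np.array(v,float)-np.r_[o,0])
def ori(tau,sg=1):
    y=np.array([-np.sin(tau),0,-np.cos(tau)]);z=np.array([0,sg,0.]);x=np.cross(y,z)
    return Ro.from_matrix(R3@np.c_[x,y,z])
def tcp(grasp,tau): # chest-frame grasp point -> world TCP
    return W(np.array(grasp)+.002*np.array([-np.sin(tau),0,-np.cos(tau)]))
def bolt(a,s,up=0,tau=None,r=.080):
    tau=a if tau is None else tau
    g=np.array([-.118-r*np.cos(a),-.065-s,.070+r*np.sin(a)])
    g-=up*np.array([-np.sin(tau),0,-np.cos(tau)])
    return tcp(g,tau)
def lid(a,tau,back=0,r=.240,dz=.010):
    g=np.array([.1-r*np.cos(a)-dz*np.sin(a),.1,.104+r*np.sin(a)+dz*np.cos(a)])
    g-=back*np.array([-np.sin(tau),0,-np.cos(tau)])
    return tcp(g,tau)
def snap(n,name,crop=None,k=1):
    r=vision.read_camera(n);im=cv2.cvtColor(np.array(r["frame"]),cv2.COLOR_RGB2BGR)
    if crop: x0,y0,x1,y1=crop;im=cv2.resize(im[y0:y1,x0:x1],None,fx=k,fy=k,interpolation=cv2.INTER_CUBIC)
    cv2.imwrite(f"pics/{name}.png",im);return r
def st(tag=""):
    o_=get_obs();print(tag,round(o_["time_s"],2),"L",L(o_["position"]).round(4),"F",(R3.T@o_["wrist_force"]).round(1),"w",round(o_["gripper_width"],4))
E
python3 - <<'E'
from g import *
o_=get_obs();R0=Ro.from_quat(o_["orientation"]).as_matrix();print(R0.round(2))
V=np.array(vision.read_camera("wrist")["view"]);c=-V[:3,:3].T@V[:3,3];print("cam in tool",R0.T@(c-o_["position"]),R0.T@V[2,:3])
for sg in (1,-1):
  print("sg",sg)
  for nm,P,t in [("hov",bolt(0,0,.12,tau=-.3),-.3)]+[(f"b{t}",bolt(.5,.06,tau=t),t) for t in(-.3,0,.2,.5)]+[(f"l{a},{t}",lid(a,t),t) for a in (0,.5,1.,1.2) for t in (-1.5,-1.2,-.9,-.6,-.3,0,.3)]:
    q=kinematics.solve_ik(P,ori(t,sg).as_quat());print(nm,None if q is None else np.round(q,2).tolist())
E
```

```text
[[-0.97 -0.    0.26]
 [-0.26  0.   -0.97]
 [-0.   -1.   -0.  ]]
cam in tool [-0.08437546 -0.1243309  -0.00037912] [ 3.26414324e-01  9.45226562e-01 -6.60446382e-04]
sg 1
hov [-0.15, 0.01, 2.28, 0.17, 0.58, -2.01]
b-0.3 [-0.26, 0.26, 2.22, 0.31, 0.4, -2.26]
b0 [-0.18, 0.34, 2.03, -0.0, 0.77, -1.91]
b0.2 [-0.14, 0.43, 1.91, -0.07, 1.0, -1.83]
b0.5 [-0.1, 0.58, 1.72, -0.13, 1.32, -1.77]
l0,-1.5 [0.48, 1.17, 2.56, 3.5, 2.06, 1.77]
l0,-1.2 [0.45, 0.79, 2.61, 3.41, 1.45, 1.64]
l0,-0.9 [0.4, 0.42, 2.53, 3.42, 0.72, 1.51]
l0,-0.6 [0.35, 0.26, 2.37, 4.01, 0.14, 0.86]
l0,-0.3 [0.31, 0.27, 2.18, -0.11, 0.4, -1.33]
l0,0 [0.28, 0.37, 1.98, -0.0, 0.8, -1.45]
l0,0.3 [0.26, 0.51, 1.78, 0.03, 1.16, -1.49]
l0.5,-1.5 [0.44, 0.7, 2.61, 3.42, 1.67, 1.62]
l0.5,-1.2 [0.42, 0.3, 2.57, 3.44, 0.94, 1.49]
l0.5,-0.9 [0.38, 0.07, 2.43, 3.74, 0.3, 1.12]
l0.5,-0.6 [0.33, 0.04, 2.24, -0.35, 0.28, -1.09]
l0.5,-0.3 [0.3, 0.12, 2.04, -0.06, 0.69, -1.39]
l0.5,0 [0.28, 0.25, 1.84, -0.0, 1.06, -1.46]
l0.5,0.3 [0.26, 0.4, 1.64, 0.03, 1.39, -1.48]
l1.0,-1.5 [0.37, 0.37, 2.47, 3.37, 1.2, 1.5]
l1.0,-1.2 [0.36, 0.12, 2.38, 3.4
[... 1316 characters left out ...]
0 [0.28, 0.25, 1.84, 0.0, 1.06, 1.69]
l0.5,0.3 [0.26, 0.4, 1.64, 0.03, 1.39, 1.66]
l1.0,-1.5 [0.37, 0.37, 2.47, 3.37, 1.2, -1.64]
l1.0,-1.2 [0.36, 0.12, 2.38, 3.48, 0.57, -1.79]
l1.0,-0.9 None
l1.0,-0.6 [0.3, 0.05, 2.01, -0.17, 0.49, 1.84]
l1.0,-0.3 [0.28, 0.15, 1.8, -0.04, 0.9, 1.71]
l1.0,0 [0.26, 0.29, 1.58, 0.0, 1.27, 1.67]
l1.0,0.3 [0.25, 0.46, 1.38, 0.03, 1.61, 1.65]
l1.2,-1.5 [0.35, 0.34, 2.38, 3.35, 1.09, -1.66]
l1.2,-1.2 [0.33, 0.13, 2.28, 3.49, 0.49, -1.81]
l1.2,-0.9 [0.31, 0.06, 2.12, -1.02, 0.14, 2.68]
l1.2,-0.6 [0.29, 0.09, 1.91, -0.14, 0.54, 1.8]
l1.2,-0.3 [0.27, 0.2, 1.69, -0.04, 0.95, 1.7]
l1.2,0 [0.26, 0.35, 1.46, 0.0, 1.33, 1.66]
l1.2,0.3 [0.24, 0.51, 1.24, 0.02, 1.69, 1.65]
```

Run:
```python
from g import *
bot.reach(bolt(0,0,.14,tau=-.1,r=.084),ori(-.1).as_quat());st("hov")
r=snap("wrist","w1");snap("top","t1")
print(proj(r,[W([-.226,-.065,.07]),W([-.17,-.065,.07]),W([-.158,-.088,.078])]).round(1))
```

```text
hov 2.49 L [-0.2156 -0.0655  0.2074] F [0.6 0.3 0. ] w 0.0855
[[275.8 175.1]
 [275.9 236. ]
 [249.4 252.6]]
```

View pics/w1.png

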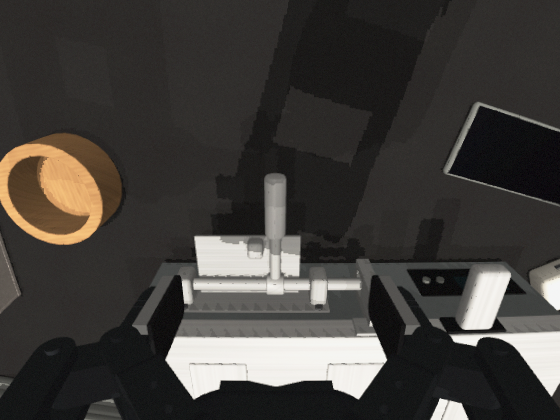

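The wrist view shows the grip's free end at (275,175), where I predicted (276,175). The lug is near (255,246), and the jaws straddle the handle. I'll go ahead with the grasp.

Run:
```python
from g import *
q=ori(-.1).as_quat()
bot.servo_line(bolt(0,0,0.003,tau=-.1,r=.084),q,velocity=.12);st("down")
hand.move_gripper(0.010,30);st("closed")
for a in (.15,.3,.45,.58):
    t=-.1+.8*a
    bot.servo_line(bolt(a,0,.003,tau=t,r=.084),ori(t).as_quat(),velocity=.08);st(f"a{a}")
snap("wrist","w2");snap("side","s2",(200,145,345,260),5)
```

```text
down 3.88 L [-0.2017 -0.0651  0.0715] F [-0.2 -0.  -0.1] w 0.0856
closed 4.51 L [-0.202  -0.065   0.0711] F [-0.3 -0.4  2.8] w 0.0172
a0.15 4.82 L [-0.2005 -0.065   0.0833] F [ 2.5 -0.7 -1. ] w 0.0171
a0.3 5.12 L [-0.1975 -0.0649  0.095 ] F [ 3.7 -1.  -3.2] w 0.0173
a0.45 5.43 L [-0.1927 -0.0649  0.1064] F [ 7.8  0.  -3.8] w 0.0169
a0.58 5.72 L [-0.1874 -0.0649  0.1156] F [ 8.4 -2.4 -5.7] w 0.0171
```

View pics/w2.png

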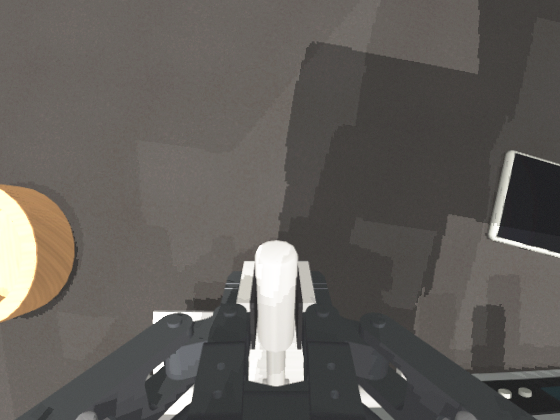

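View pics/s2.png

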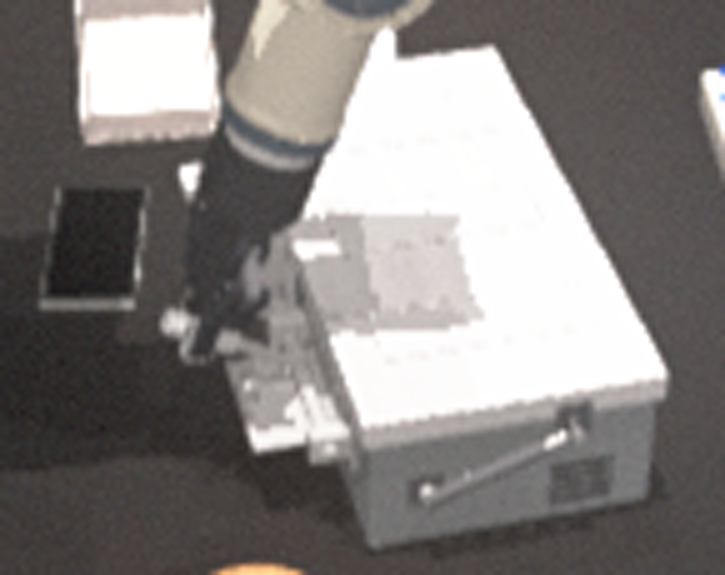

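The wrist view shows the grip held centrally between the pads, with its end at (277,262). The side view shows the handle raised. Next I draw the bolt in steps.

Run:
```python
from g import *
a=.58;t=-.1+.8*a
r=vision.read_camera("side");e=lambda a:proj(r,[W([-.118-.108*np.cos(a),-.065,.07+.108*np.sin(a)])]).round(1)
print("end pred a=.3,.58",e(.3),e(.58),"obs ~",(234.9,208.9))
for s in (.010,.03,.045,.058,.061):
    bot.servo_line(bolt(a,s,.003,tau=t,r=.084),ori(t).as_quat(),velocity=.06);st(f"s{s}")
for a in (.45,.3,.15,0.0):
    t=-.1+.8*a
    bot.servo_line(bolt(a,.061,.003,tau=t,r=.084),ori(t).as_quat(),velocity=.08);st(f"a{a}")
snap("wrist","w3")
```

```text
end pred a=.3,.58 [[229.4 214.3]] [[232.7 207.6]] obs ~ (234.9, 208.9)
s0.01 6.18 L [-0.1874 -0.0753  0.1157] F [ 8.9  0.2 -7.8] w 0.017
s0.03 6.67 L [-0.1874 -0.0952  0.1157] F [ 8.5 -1.3 -7.1] w 0.0168
s0.045 7.07 L [-0.1874 -0.1102  0.1157] F [ 8.4 -0.9 -7.3] w 0.0171
s0.058 7.43 L [-0.1878 -0.1214  0.1155] F [ 8.2  8.2 -7.8] w 0.0173
s0.061 7.68 L [-0.188  -0.1219  0.1153] F [ 9.8 20.3 -6.6] w 0.0168
a0.45 7.97 L [-0.1939 -0.122   0.1063] F [10.1 22.9 -5.7] w 0.0172
a0.3 8.28 L [-0.199  -0.1221  0.095 ] F [10.3 24.5 -3. ] w 0.0165
a0.15 8.58 L [-0.2024 -0.1222  0.0829] F [10.  27.3 -1.2] w 0.0165
a0.0 8.89 L [-0.2041 -0.1224  0.0711] F [ 9.  32.2  6.5] w 0.0171
```

View pics/w3.png

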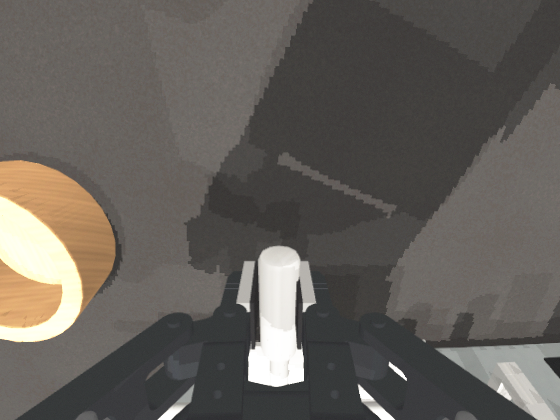

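Run:
```python
from g import *
q=ori(-.1).as_quat()
bot.servo_line(bolt(0,.0585,.003,tau=-.1,r=.084),q,velocity=.05);st("relax")
hand.move_gripper(0.085);st("open")
bot.servo_line(bolt(0,.0585,.14,tau=-.1,r=.084),q,velocity=.15);st("up")
r=snap("wrist","w4");snap("side","s4",(200,145,345,260),5)
for s in (.05,.057,.06): print(s,proj(r,[W([-.226,-.065-s,.07]),W([-.17,-.065-s,.07])]).round(1).tolist())
```

```text
relax 9.19 L [-0.2039 -0.1217  0.0711] F [ 2.8 13.1  8.6] w 0.0168
open 9.86 L [-0.2021 -0.1236  0.0709] F [-0.2 -0.7  0.9] w 0.0851
up 10.93 L [-0.2163 -0.1233  0.2066] F [-1.1  0.3 -1.3] w 0.0851
0.05 [[285.4, 176.3], [284.7, 237.3]]
0.057 [[276.7, 176.3], [276.7, 237.3]]
0.06 [[273.0, 176.3], [273.2, 237.3]]
```

View pics/w4.png

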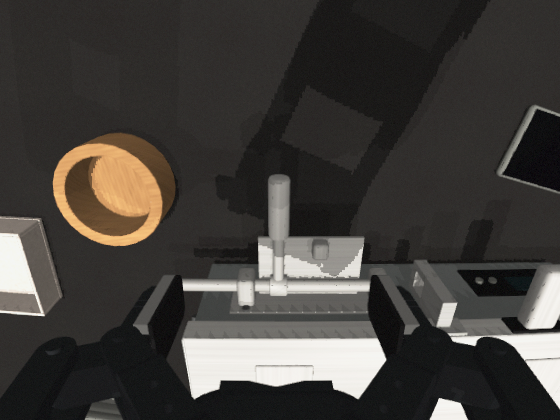

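View pics/s4.png

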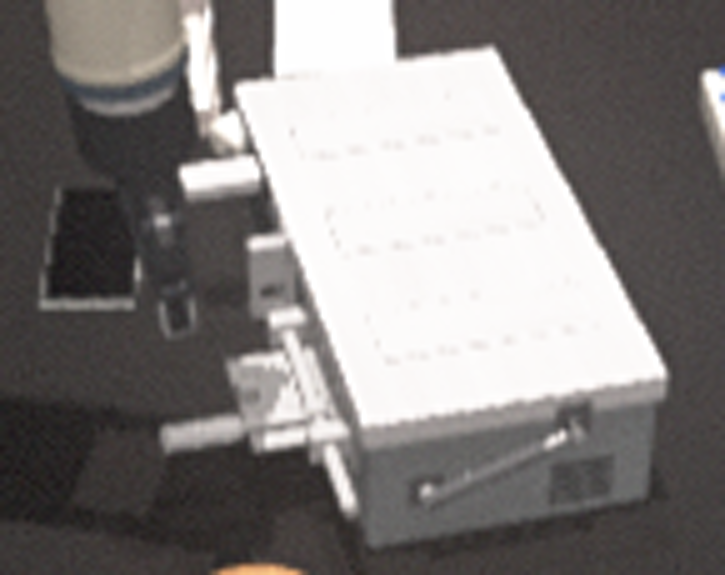

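The bolt is drawn: its handle lies flat with its end at (279,176), to the right of the lug at (319,243), and I felt the hard stop. Now the lid pull.

Run:
```python
from g import *
t=-.3
bot.reach(lid(0,t,.13,r=.246),ori(t).as_quat());st("hov")
r=snap("wrist","w5")
c=[W([x,y,.122]) for x,y in ((-.166,.086),(-.166,.114),(-.112,.086),(-.112,.114))]
print(proj(r,c).round(1).tolist())
```

```text
hov 11.93 L [-0.1839  0.0996  0.2359] F [ 0.4 -0.1  0.6] w 0.0848
[[257.1, 191.8], [294.4, 191.9], [259.2, 245.3], [292.3, 245.4]]
```

View pics/w5.png

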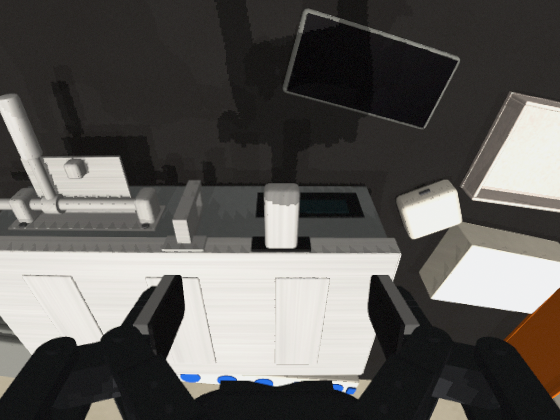

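The pull spans columns 264–299, with its centre at 281.5 against my predicted 276. That puts it about 3.5 mm further left, so I correct for it.

Run:
```python
from g import *
off=R3@np.array([0,.0035,0]);t=-.3;q=ori(t).as_quat()
bot.servo_line(lid(0,t,.13,r=.246)+off,q,velocity=.1)
bot.servo_line(lid(0,t,0,r=.246)+off,q,velocity=.12);st("down")
hand.move_gripper(0.022,30);st("closed")
for a in (.05,.12,.2):
    bot.servo_line(lid(a,t,r=.246)+off,q,velocity=.06);st(f"a{a}")
snap("side","s6",(180,125,345,260),4)
```

```text
down 13.47 L [-0.1452  0.1036  0.1127] F [1.2 0.5 0.5] w 0.085
closed 14.03 L [-0.1454  0.1038  0.1124] F [-3.   3.2  5.8] w 0.0276
a0.05 14.38 L [-0.1448  0.1038  0.1248] F [ 5.5  3.5 -5.4] w 0.0275
a0.12 14.82 L [-0.1431  0.1038  0.1422] F [ 8.3  1.7 -5.3] w 0.0276
a0.2 15.29 L [-0.14    0.1038  0.1619] F [10.6  1.5 -5.4] w 0.0276
```

View pics/s6.png

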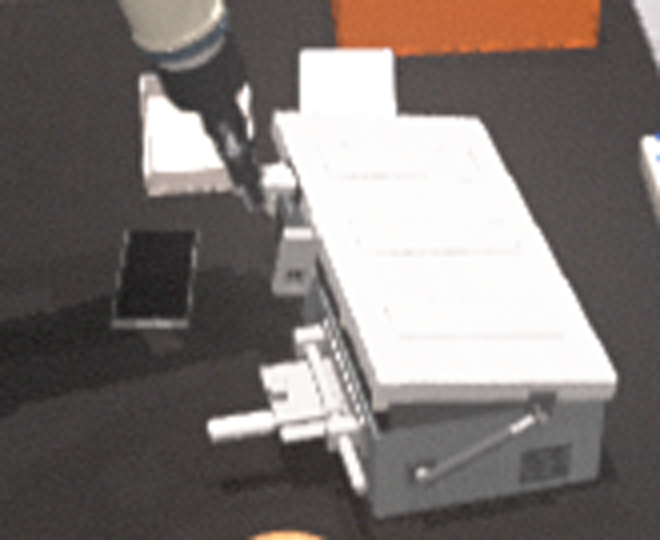

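The side view shows the lid rising evenly with the pull in the jaws at about (265,185), and the handle still flat. I carry on up the arc.

Run:
```python
from g import *
off=R3@np.array([0,.0035,0]);t=-.3;q=ori(t).as_quat()
for a in np.arange(.3,1.16,.085):
    bot.servo_line(lid(a,t,r=.246)+off,q,velocity=.08);st(f"a{a:.2f}")
    if np.linalg.norm(get_obs()["wrist_force"])>50: print("stop");break
snap("side","s7",(180,85,345,260),3.4)
```

```text
a0.30 15.79 L [-0.1344  0.1038  0.1857] F [13.1  1.3 -6.8] w 0.0275
a0.39 16.2 L [-0.1282  0.1038  0.2051] F [14.3  1.  -7.4] w 0.0277
a0.47 16.6 L [-0.1207  0.1038  0.2234] F [12.8  1.3 -7.5] w 0.0276
a0.56 17.0 L [-0.1117  0.1038  0.2408] F [11.2  2.2 -7.3] w 0.0274
a0.64 17.4 L [-0.1013  0.1037  0.2571] F [10.   2.8 -7.7] w 0.0274
a0.73 17.8 L [-0.0892  0.1037  0.2726] F [ 5.5  2.1 -4.9] w 0.0276
a0.81 18.2 L [-0.0759  0.1037  0.2868] F [ 5.6  2.8 -4.2] w 0.0274
a0.90 18.6 L [-0.0607  0.1036  0.3005] F [ 2.9  3.9 -1.5] w 0.0275
a0.98 19.0 L [-0.0445  0.1036  0.3125] F [-0.6  3.4  4.5] w 0.0277
a1.07 19.4 L [-0.0272  0.1036  0.323 ] F [-2.1  3.   7.8] w 0.0275
a1.15 19.8 L [-0.0085  0.1035  0.3322] F [-2.7  2.2  9.2] w 0.0274
```

View pics/s7.png

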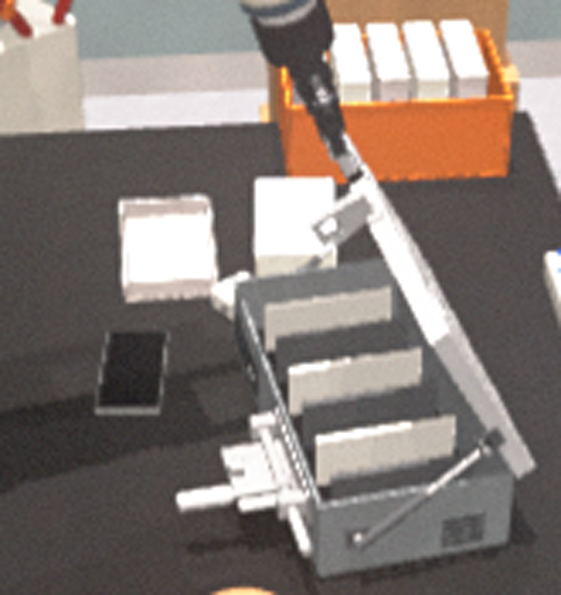

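Run:
```python
from g import *
off=R3@np.array([0,.0035,0]);t=-.3;q=ori(t).as_quat();a=1.15
hand.move_gripper(0.085);st("open")
bot.servo_line(lid(a,t,.10,r=.246)+off,q,velocity=.12);st("back")
bot.servo_line(lid(a,t,.10,r=.246)+off+R3@np.array([-.15,0,.03]),q,velocity=.15);st("away")
bot.dwell(1.5);st()
r=snap("side","s8",(180,85,345,260),3.4);snap("top","t8")
# pull free end prediction
for a in (1.15,1.25): print(a,((proj(r,[W([.1-.266*np.cos(a)-.01*np.sin(a),.1035,.104+.266*np.sin(a)+.01*np.cos(a)]),W([.1-.208*np.cos(a)-.023*np.sin(a),-.2,.104+.208*np.sin(a)+.023*np.cos(a)])])-[180,85])*3.4).round(0).tolist())
```

```text
open 20.45 L [-0.0091  0.1035  0.3305] F [-0.  -0.3 -0.1] w 0.0849
back 21.43 L [-0.0388  0.1035  0.4253] F [-0.   0.9 -0.5] w 0.0849
away 22.6 L [-0.1881  0.1035  0.456 ] F [ 0.5 -0.  -0.1] w 0.0849
 24.1 L [-0.1886  0.1035  0.4562] F [-0.3 -0.5 -0.7] w 0.0852
1.15 [[321.0, 118.0], [418.0, 324.0]]
1.25 [[344.0, 108.0], [438.0, 316.0]]
```

View pics/s8.png

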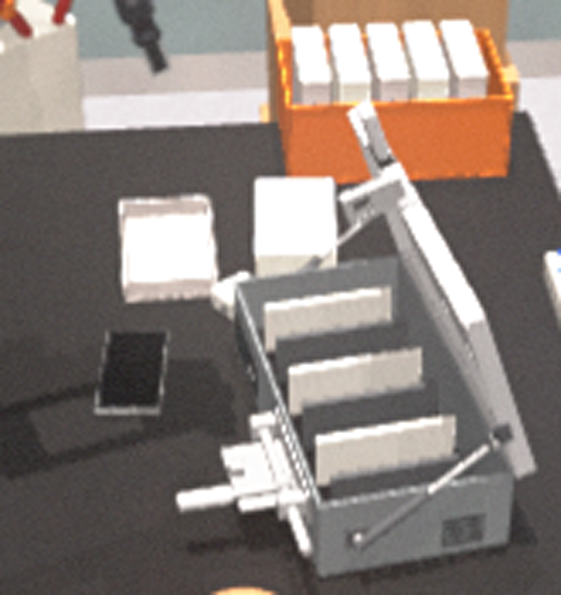

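View pics/t8.png

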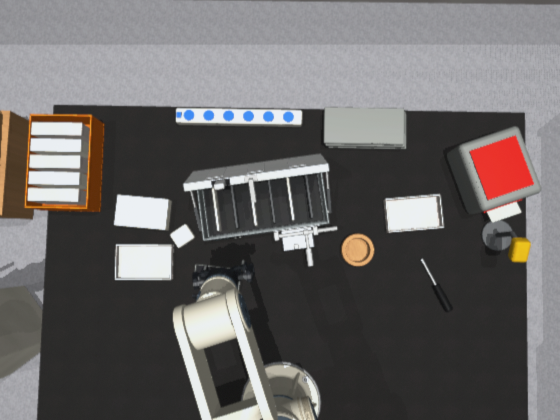

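The lid stands fully open: the pull's end is at (360,107), at or past the 1.25 rad prediction of (344,108). The handle lies flat, its end at (180,500) in the crop. The bystanders in the top view look unmoved, with the phone hidden under the arm there but unmoved in the side view. I'm handing in.

```bash
python3 -c "
from workcell import hand_in
hand_in()"
```

```text
the job is handed in; nothing more can be done
```

The chest is open and I handed the job in at about 24 s of the 54 s allowed. `hand_in()` gives no verdict, so what follows rests on my own checks.

**What I did:** I gripped the bolt's handle, lifted it to about 0.58 rad over the lug and drew the bolt until it met its stop. I then lowered the handle level and let go. Next I gripped the lid pull, raised the lid along its arc to about 1.15 rad, released it and backed away.

**Last checks:**
- **Lid:** after release it rose further on its struts. The end of the pull appears at or slightly past where 1.25 rad should put it. I judged it at rest from one picture taken after a 1.5 s wait.
- **Bolt:** the handle lies flat to the right of the lug.
- **Robot:** the wrist force was about zero with the arm clear of everything.
- **Bystanders:** none looked moved in the side and top pictures. I compared these by eye and did not measure shifts. The phone was hidden under the arm in the last top view but unmoved in the side view.

**What disagreed:**
- **Bolt travel:** I felt the stop after about 57 mm of gripper travel, not 60. The pictures gave 55–57 mm. I put the gap down to a few mm of error in the chest position I measured, or to the bolt starting slightly drawn; all readings are above the 53 mm needed.
- **Lid pull:** the wrist camera showed it about 4 mm to the left of my estimate, so I shifted the gripper 3.5 mm left before gripping it.

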